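Find the tin that rattles and hold it out

TASK

One of the three sealed steel tins on the counter has a loose stopper in it: lift them one at a time and shake each end to end, well clear of the counter, until you find the one that rattles, setting any quiet one back upright where it stood. Then carry the rattling tin forward and hold it out level over the middle of the round cork mat, its underside at least 10 cm above the mat, and finish there motionless with the tin still in the gripper, for a colleague to take. Leave everything else on the counter alone.

Things in the scene. Friction and masses are not known exactly. Their poses are not given: they have to be found in the camera images.
- tin_a_mid (a point): right-hand one of three like sealed steel tins in a row nearest the robot: 110 mm long (own x, along which it is shaken), 54 wide (y), 56 high, 0.31 to 0.38 kg, lid 1 mm proud over the top 13 mm, paper seal strip on it; this point is its centre, 28 mm up. In any one of the three a loose steel ball (the stopper, 28 mm, 0.09 kg, not seen) rolls freely 74 mm along the length; in the others all is packed tight
- tin_b_mid (a point): middle one of three like sealed steel tins in a row nearest the robot: 110 mm long (own x, along which it is shaken), 54 wide (y), 56 high, 0.31 to 0.38 kg, lid 1 mm proud over the top 13 mm, paper seal strip on it; this point is its centre, 28 mm up. In any one of the three a loose steel ball (the stopper, 28 mm, 0.09 kg, not seen) rolls freely 74 mm along the length; in the others all is packed tight
- tin_c_mid (a point): left-hand one of three like sealed steel tins in a row nearest the robot: 110 mm long (own x, along which it is shaken), 54 wide (y), 56 high, 0.31 to 0.38 kg, lid 1 mm proud over the top 13 mm, paper seal strip on it; this point is its centre, 28 mm up. In any one of the three a loose steel ball (the stopper, 28 mm, 0.09 kg, not seen) rolls freely 74 mm along the length; in the others all is packed tight
- mat: round cork mat, 150 mm across, 3 mm thick, fixed on the counter on the far side of the row of tins; origin at the centre of its underside
- bung: cork bottle bung, 34 mm across, 40 mm high, between two tins; a bystander, origin at the centre of its underside
- salt: white ceramic salt cellar, 36 mm across, 55 mm high, between two tins; a bystander, origin at the centre of its underside
- mug1: white mug, 80 mm across, 85 mm high, standing to the left; a bystander, origin at the centre of its underside
- mug2: white mug, 80 mm across, 85 mm high, standing to the right; a bystander, origin at the centre of its underside
- dish: small glass bowl, 100 mm across, 45 mm high, to the right; a bystander, origin at the centre of its underside
- spoon: steel spoon lying on the left; a bystander, origin at the centre of its underside
Things that resemble listed ones, but are neither listed nor needed, are in the scene too. Leave any purple look-alike of the part that bears tin_c_mid alone.

How it is judged:
On the way, in this order (a step that is already met when the one before it is completed fails the run):
1. the tin that rattles is shaken while lifted clear of the counter: its loose stopper runs to one end (((distance between stopper_center and tin_a_mid below 0.08 m and height (world z) of tin_a_mid above 0.048 m and (x of stopper_center in the frame of tin_a_mid above 0.025 m or x of stopper_center in the frame of tin_a_mid below -0.025 m)) or (distance between stopper_center and tin_b_mid below 0.08 m and height (world z) of tin_b_mid above 0.048 m and (x of stopper_center in the frame of tin_b_mid above 0.025 m or x of stopper_center in the frame of tin_b_mid below -0.025 m)) or (distance between stopper_center and tin_c_mid below 0.08 m and height (world z) of tin_c_mid above 0.048 m and (x of stopper_center in the frame of tin_c_mid above 0.025 m or x of stopper_center in the frame of tin_c_mid below -0.025 m)))).
2. and comes back past the middle, the tin still lifted (((distance between stopper_center and tin_a_mid below 0.08 m and height (world z) of tin_a_mid above 0.048 m and x of stopper_center in the frame of tin_a_mid between -0.015 and 0.015 m) or (distance between stopper_center and tin_b_mid below 0.08 m and height (world z) of tin_b_mid above 0.048 m and x of stopper_center in the frame of tin_b_mid between -0.015 and 0.015 m) or (distance between stopper_center and tin_c_mid below 0.08 m and height (world z) of tin_c_mid above 0.048 m and x of stopper_center in the frame of tin_c_mid between -0.015 and 0.015 m))).
At the end, for the whole second after the job is handed in: The rattling tin is held in the fingers, still (under 30 mm/s) and within 0.2 rad of upright, its centre within 50 mm of the mat's centre seen from above and at least 120 mm above the counter; the two quiet tins stand upright within 40 mm of where they started, untouched by the robot (((distance between stopper_center and tin_a_mid below 0.08 m and height (world z) of tin_a_mid above 0.12 m and horizontal distance between tin_a_mid and mat below 0.05 m and angle between tin_a_mid's own z axis and vertical below 0.2 rad and contact force between tin_a and the fingers above 2 N and linear speed of tin_a below 0.03 m/s and distance of each of tin_b_mid, tin_c_mid from where it was at the start of the episode below 0.04 m and angle between each of tin_b_mid, tin_c_mid's own z axis and vertical below 0.1 rad and contact force between each of tin_b, tin_c and the arm below 0.1 N and contact force between each of tin_b, tin_c and the fingers below 0.1 N) or (distance between stopper_center and tin_b_mid below 0.08 m and height (world z) of tin_b_mid above 0.12 m and horizontal distance between tin_b_mid and mat below 0.05 m and angle between tin_b_mid's own z axis and vertical below 0.2 rad and contact force between tin_b and the fingers above 2 N and linear speed of tin_b below 0.03 m/s and distance of each of tin_a_mid, tin_c_mid from where it was at the start of the episode below 0.04 m and angle between each of tin_a_mid, tin_c_mid's own z axis and vertical below 0.1 rad and contact force between each of tin_a, tin_c and the arm below 0.1 N and contact force between each of tin_a, tin_c and the fingers below 0.1 N) or (distance between stopper_center and tin_c_mid below 0.08 m and height (world z) of tin_c_mid above 0.12 m and horizontal distance between tin_c_mid and mat below 0.05 m and angle between tin_c_mid's own z axis and vertical below 0.2 rad and contact force between tin_c and the fingers above 2 N and linear speed of tin_c below 0.03 m/s and distance of each of tin_a_mid, tin_b_mid from where it was at the start of the episode below 0.04 m and angle between each of tin_a_mid, tin_b_mid's own z axis and vertical below 0.1 rad and contact force between each of tin_a, tin_b and the arm below 0.1 N and contact force between each of tin_a, tin_b and the fingers below 0.1 N))); the arm keeps its last pose, push and grip.
It fails at once if a bystander is moved by more than 30 mm (distance of any of bung, salt, mug1, mug2, dish, spoon from where it was at the start of the episode above 0.03 m).
It also fails if it takes over 72 s, if anything falls off the work surface, if the arm or the gripper's body presses on something with over 40 N, if the wrist force passes 120 N, or if a joint passes its speed limit or range.

ROBOT

A 6-joint arm with a two-finger parallel gripper is mounted at the origin on the work surface. World frame = base frame: x ahead of the robot, y to its left, z up, the work surface at z = 0. Lengths are in m, angles in rad, forces in N, time in s.
With the tool pointing down it reaches from about 0.3 to 0.775 m from the base axis. Payload 14.6 kg.
Tool frame: the origin (TCP) lies midway between the tips of the shut fingers; the grasp point (between the pads) lies 19 mm behind it; z points along the fingers, y is the direction in which the jaws open and shut (so a half turn about z gives the same grasp; the last joint's range is limited). The gripper opens to 94 mm and grips with 3 to 60 N. Pads are 16 mm wide; open, the fingers measure 119 mm over their backs; the gripper's body (75 mm by 177 mm) begins 78 mm behind the grasp point.
Start: joints at [1.222, 0.3, 1.521, -0, 1.321, -0.067], TCP at [0.153, 0.528, 0.185] pointing down, gripper open.
Joint ranges: [-3.03, 3.03], [-0.79, 2.21], [0.23, 2.52], [-1.04, 4.18], [0, 3.07], [-2.55, 2.55]. Speed limits (rad/s): [2.22, 2.22, 2.57, 3.14, 3.14, 3.14].

INTERFACE

Orientations are given as [roll, pitch, yaw] about the fixed x, y, z axes, in that order (R = Rz(yaw) Ry(pitch) Rx(roll)).
In Python, from station import readout, imaging, job gives the robot as it stands.
- The arm moves only by the tool arm_command, never from a script. Its argument "increments" is a list of rows, each an object with "gripper": the opening, from 0 (shut) to 1 (fully open); "slide": the shift along the world's x, y, z in m, a list of three; "yaw": the turn about the world's z in rad. A call has 1 to 8 rows; each row is the pose to reach, as a shift and turn from the pose commanded when the call began; what a row does not reach only later rows make up. A row lasts 1/8 s, in which the tool goes at most 62.5 mm and 10.7 degrees, less where a joint would pass 70% of its speed; a pose out of reach is approached as far as the arm can. A call with a gripper value outside its range is refused whole. The fingers move at their own pace and stop on an object; "grip_force" is the grip in N (left out, the last holds). Time passes only in rows, so rows that repeat a pose let the fingers close. It gives the time, the measured TCP pose, the force and the opening at its end, in the units of the state.
- readout.get_obs(): the state, without advancing time (a new reading comes with each control period).
- imaging.camera(name): name is "side" or "top" or "wrist"; returns a dict with "color" (420x560x3 uint8, red, green, blue), "mtx" (3x3 intrinsics, pixels), "rvec" (rotation vector, rad) and "tvec" (3), from world to camera coordinates, as OpenCV has them. Camera axes: x right, y down, z forward; pixel columns grow to the right and rows downward; lengths in m; the calibration is good to about 2 mm. A picture is of the moment at which its call begins. There is no depth.
- job.hand_in(): hands the job in, once; it reports no verdict.
The state is a dict: "time_s": time; "qpos": joint angles; "joint_vel": joint speeds; "tau": joint torques, N m; "ee_pos": TCP position; "eef_rot": TCP orientation; "force": force on the tool from outside, world axes, zero at the start; "moment": the same for the moment, N m; "grip_width": finger opening in m.
Only numpy, scipy, OpenCV 4.12 (cv2) and the standard library are available. Lean on these libraries where they do the work, as an engineer would, in place of code of your own. Each camera call takes 0.05 s, during which the arm holds its last target. There are 200 camera calls.

## Working session

There is one attempt and no reset: what is moved stays moved. The work goes in short steps, Python scripts to look and compute and a tool call to move; the robot and the scene stay as the last step left them, time stands still between calls to the robot, and variables do not carry over. Pictures are saved under pics/ and viewed, about 8 in all and at most 12, crops included, and the job is handed in when it is done.

Besides the shell and the picture viewer there is one more tool, called as a command line: name --argument value ..., lists and objects as JSON in quotes. arm_command: Moves the arm, as the interface text tells. Its arguments: {"type":"object","properties":{"increments":{"type":"array","items":{"type":"object","properties":{"gripper":{"type":"number"},"slide":{"type":"array","items":{"type":"number"}},"yaw":{"type":"number"}}}},"grip_force":{"type":"number"}},"required":["increments"]}

```bash
mkdir -p pics; python3 - <<'E'
from station import readout, imaging
import cv2
o=readout.get_obs(); print({k:o[k] for k in('time_s','ee_pos','eef_rot','grip_width','force')})
for n in('top','side'):
    c=imaging.camera(n); cv2.imwrite(f'pics/{n}0.png',c['color'][:,:,::-1]); print(n,c['mtx'],c['rvec'],c['tvec'])
E
```

```text
{'time_s': 0.0, 'ee_pos': array([0.15284459, 0.52805162, 0.18407521]), 'eef_rot': array([-3.14045784e+00, -7.81535657e-05,  2.85983214e+00]), 'grip_width': 0.09405534902053476, 'force': array([ 0.41975666, -0.32184193,  0.47727801])}
top [[423.65360314   0.         284.54241244]
 [  0.         423.65360314 201.72388768]
 [  0.           0.           1.        ]] [ 2.13741025 -2.16774188  0.13727869] [2.44155287e-04 4.98768592e-01 1.29266573e+00]
side [[530.23534232   0.         278.36264332]
 [  0.         530.23534232 216.69392475]
 [  0.           0.           1.        ]] [ 2.07264813 -0.44822928  0.26193524] [-0.45556873  0.16346852  1.11957803]
```

View pics/top0.png

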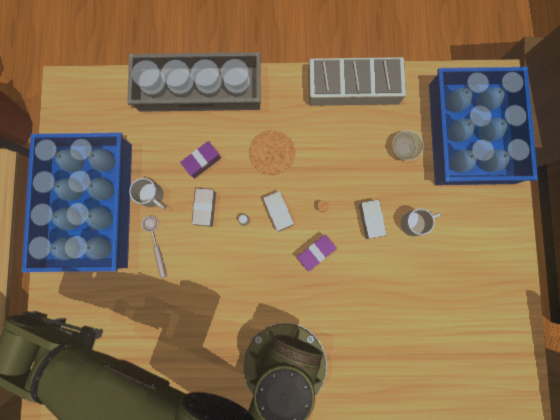

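View pics/side0.png

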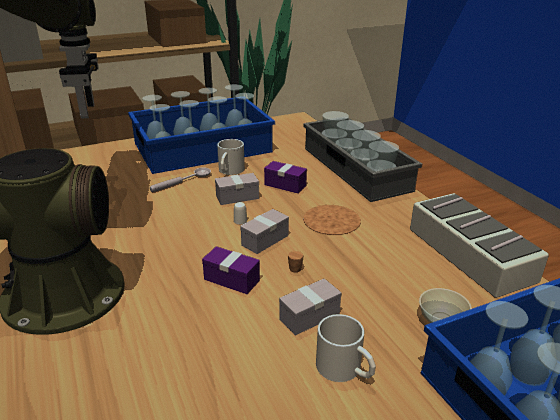

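The top view shows grey tins at about (203,207) [c], (278,211) [b] and (372,219) [a]. The mat is at (272,152), salt at (243,219), bung at (322,206) and mugs at (146,193) and (420,222). The purple look-alikes are at (200,159) and (316,252). The side view agrees. Next I measure the top faces.

```bash
cat > h.py <<'E'
import numpy as np, cv2
def ray(c,px,z):
    R,_=cv2.Rodrigues(np.array(c['rvec'])); t=np.array(c['tvec']).ravel(); C=-R.T@t
    uv=np.c_[np.reshape(px,(-1,2)),np.ones(len(np.reshape(px,(-1,2))))]
    d=(R.T@np.linalg.inv(c['mtx'])@uv.T).T
    return C+d*((z-C[2])/d[:,2])[:,None]
E
python3 - <<'E'
from station import imaging
from h import *
c=imaging.camera('top'); im=c['color']; hsv=cv2.cvtColor(im,cv2.COLOR_RGB2HSV)
for n,(u,v) in dict(a=(372,219),b=(278,211),c=(203,207)).items():
    m=np.zeros(im.shape[:2],np.uint8); s=np.s_[v-28:v+28,u-24:u+24]
    m[s]=((hsv[s][:,:,1]<75)&(hsv[s][:,:,2]>135)).astype(np.uint8)
    k=max(cv2.findContours(m,0,1)[0],key=cv2.contourArea)
    w=ray(c,k.reshape(-1,2).astype(float),.056)[:,:2]
    (x,y),(p,q),ang=cv2.minAreaRect((w*1000).astype(np.float32))
    box=cv2.boxPoints(((x,y),(p,q),ang)); e=[box[1]-box[0],box[2]-box[1]]; e=max(e,key=np.linalg.norm)
    print(n,round(x),round(y),round(p),round(q),'long-axis yaw',np.arctan(e[1]/e[0]))
for n,(u,v,z) in dict(mat=(272,152,.003),bung=(322,206,.04),salt=(243,219,.055),purp=(316,252,.056),mug2=(420,222,.085),mug1=(146,193,.085)).items(): print(n,ray(c,[u,v],z)[0].round(3))
x,y,w,h=140,130,310,150
cv2.imwrite('pics/crop.png',cv2.resize(im[y:y+h,x:x+w,::-1],None,fx=2.5,fy=2.5,interpolation=cv2.INTER_CUBIC))
E
```

```text
a 440 -278 112 57 long-axis yaw 0.15914996
b 468 13 114 59 long-axis yaw 0.4043083
c 484 247 57 114 long-axis yaw -0.0905922
mat [0.666 0.032 0.003]
bung [ 0.483 -0.123  0.04 ]
salt [0.444 0.121 0.055]
purp [ 0.341 -0.1    0.056]
mug2 [ 0.425 -0.41   0.085]
mug1 [0.524 0.41  0.085]
```

View pics/crop.png

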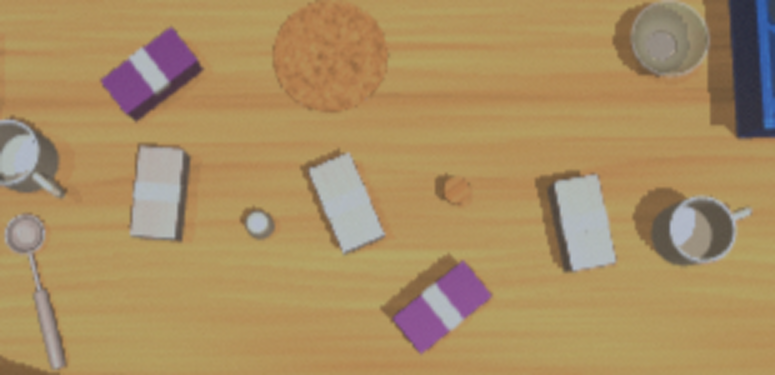

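The top rectangles measure about 57x114 mm, which fits the sizes given. I'll start with tin c at (0.484, 0.247), yaw -0.09.

arm_command --increments '[{"slide": [0.33, -0.281, 0], "yaw": 0.19, "gripper": 1}, {"slide": [0.331, -0.281, 0], "yaw": 0.19, "gripper": 1}, {"slide": [0.331, -0.281, 0], "yaw": 0.19, "gripper": 1}, {"slide": [0.331, -0.281, 0], "yaw": 0.19, "gripper": 1}, {"slide": [0.331, -0.281, 0], "yaw": 0.19, "gripper": 1}, {"slide": [0.331, -0.281, 0], "yaw": 0.19, "gripper": 1}, {"slide": [0.331, -0.281, 0], "yaw": 0.19, "gripper": 1}, {"slide": [0.331, -0.281, 0], "yaw": 0.19, "gripper": 1}]' --grip_force 40

```text
time_s: 1.15
ee_pos: [0.486, 0.2446, 0.184]
eef_rot: [-3.141, -0.001, 3.045]
force: [-0.1, 0.2, 0.5]
grip_width: 0.0943
```

```bash
python3 - <<'E'
from station import imaging,readout
from h import *
c=imaging.camera('wrist'); im=c['color']; cv2.imwrite('pics/w1.png',im[:,:,::-1])
o=readout.get_obs();print(o['ee_pos'],o['moment'],o['force'])
P=np.array([[.484,.247,.056],[.484,.247,0]])
print(cv2.projectPoints(P,np.array(c['rvec']),np.array(c['tvec']),c['mtx'],None)[0].reshape(-1,2))
E
```

```text
[0.48472115 0.24596464 0.18407855] [-0.01270902  0.01297955  0.02069508] [-0.33243096  1.08863719 -0.01373009]
[[277.20671357 196.60293121]
 [276.86969061 187.28207344]]
```

View pics/w1.png

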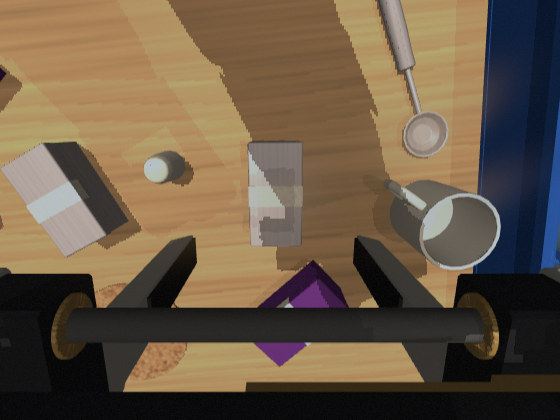

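The wrist view shows tin c centred at about (275,195). My estimate projects to (277,197), and the tin is aligned with the jaws, so I descend and grasp.

arm_command --increments '[{"slide": [0, 0, -0.06], "gripper": 1}, {"slide": [0, 0, -0.12], "gripper": 1}, {"slide": [0, 0, -0.155], "gripper": 1}, {"slide": [0, 0, -0.174], "gripper": 1}, {"slide": [0, 0, -0.174], "gripper": 1}, {"slide": [0, 0, -0.174], "gripper": 0.3}, {"slide": [0, 0, -0.174], "gripper": 0.3}, {"slide": [0, 0, -0.174], "gripper": 0.3}]'

```text
invalid input
```

arm_command --increments '[{"slide": [0, 0, 0], "gripper": 0.3}, {"slide": [0, 0, 0], "gripper": 0.3}, {"slide": [0, 0, 0.04], "gripper": 0.3}, {"slide": [0, 0, 0.08], "gripper": 0.3}, {"slide": [0, 0, 0.12], "gripper": 0.3}, {"slide": [0, 0, 0.15], "gripper": 0.3}, {"slide": [0, 0, 0.15], "gripper": 0.3}, {"slide": [0, 0, 0.15], "gripper": 0.3}]'

```text
invalid input
```

```bash
cat > avg.py <<'E'
from station import imaging,readout
import numpy as np
a=[]
for i in range(6):
    imaging.camera('wrist'); o=readout.get_obs(); a.append(np.r_[o['force'],o['moment']])
a=np.array(a); print('t',o['time_s'],'pos',o['ee_pos'].round(4),'w',round(o['grip_width'],4)); print('mean',a.mean(0).round(3)); print('std',a.std(0).round(3))
R=o['eef_rot'];print('rot',np.round(R,3)); y=R[2]
M=a.mean(0)[3:]; print('moment about tin y',M@[-np.sin(y),np.cos(y),0],'about tin x',M@[np.cos(y),np.sin(y),0])
E
python3 avg.py
```

```text
t 1.5 pos [0.4832 0.2482 0.1848] w 0.094
mean [-0.421  0.342 -0.229  0.008 -0.01  -0.004]
std [0.496 0.537 0.604 0.019 0.033 0.032]
rot [3.141 0.    3.052]
moment about tin y 0.009366525741335735 about tin x -0.00859378220445578
```

arm_command --increments '[{"slide": [0, 0, -0.06], "yaw": 0, "gripper": 1}, {"slide": [0, 0, -0.12], "yaw": 0, "gripper": 1}, {"slide": [0, 0, -0.155], "yaw": 0, "gripper": 1}, {"slide": [0, 0, -0.174], "yaw": 0, "gripper": 1}, {"slide": [0, 0, -0.174], "yaw": 0, "gripper": 1}, {"slide": [0, 0, -0.174], "yaw": 0, "gripper": 0.3}, {"slide": [0, 0, -0.174], "yaw": 0, "gripper": 0.3}, {"slide": [0, 0, -0.174], "yaw": 0, "gripper": 0.3}]' --grip_force 40

```text
time_s: 2.5
ee_pos: [0.4842, 0.2475, 0.0113]
eef_rot: [3.141, 0.001, 3.05]
force: [-0.2, -0.3, -0.0]
grip_width: 0.0671
```

arm_command --increments '[{"slide": [0, 0, 0], "yaw": 0, "gripper": 0.3}, {"slide": [0, 0, 0], "yaw": 0, "gripper": 0.3}, {"slide": [0, 0, 0.03], "yaw": 0, "gripper": 0.3}, {"slide": [0, 0, 0.07], "yaw": 0, "gripper": 0.3}, {"slide": [0, 0, 0.11], "yaw": 0, "gripper": 0.3}, {"slide": [0, 0, 0.14], "yaw": 0, "gripper": 0.3}, {"slide": [0, 0, 0.15], "yaw": 0, "gripper": 0.3}, {"slide": [0, 0, 0.15], "yaw": 0, "gripper": 0.3}]' --grip_force 40

```text
time_s: 3.5
ee_pos: [0.4838, 0.2473, 0.16]
eef_rot: [-3.141, -0.001, 3.05]
force: [-0.2, 0.5, -3.3]
grip_width: 0.0536
```

```bash
python3 avg.py
```

```text
t 3.8 pos [0.4837 0.2472 0.1598] w 0.0538
mean [ 0.113  0.172 -3.74   0.017 -0.008  0.008]
std [0.496 0.339 0.418 0.026 0.011 0.038]
rot [-3.141e+00 -1.000e-03  3.050e+00]
moment about tin y 0.00609178353144253 about tin x -0.017332222533167768
```

arm_command --increments '[{"slide": [0.06, -0.005, 0], "yaw": 0, "gripper": 0.3}, {"slide": [0, 0, 0], "yaw": 0, "gripper": 0.3}, {"slide": [-0.06, 0.005, 0], "yaw": 0, "gripper": 0.3}, {"slide": [0, 0, 0], "yaw": 0, "gripper": 0.3}, {"slide": [0.06, -0.005, 0], "yaw": 0, "gripper": 0.3}, {"slide": [0, 0, 0], "yaw": 0, "gripper": 0.3}, {"slide": [-0.06, 0.005, 0], "yaw": 0, "gripper": 0.3}, {"slide": [-0.06, 0.005, 0], "yaw": 0, "gripper": 0.3}]' --grip_force 40

```text
time_s: 4.8
ee_pos: [0.421, 0.2524, 0.1599]
eef_rot: [-3.141, -0.002, 3.052]
force: [0.9, 0.2, -3.3]
grip_width: 0.0536
```

```bash
sed -i 's/range(6)/range(8)/' avg.py; python3 avg.py
```

```text
t 5.2 pos [0.4244 0.2521 0.1605] w 0.0541
mean [ 0.08   0.02  -3.321 -0.006 -0.011  0.013]
std [0.543 0.366 0.442 0.021 0.029 0.027]
rot [-3.141 -0.     3.049]
moment about tin y 0.011759644707474003 about tin x 0.005241268040008962
```

arm_command --increments '[{"slide": [0.06, -0.005, 0], "yaw": 0, "gripper": 0.3}, {"slide": [0.12, -0.01, 0], "yaw": 0, "gripper": 0.3}, {"slide": [0.06, -0.005, 0], "yaw": 0, "gripper": 0.3}, {"slide": [0, 0, 0], "yaw": 0, "gripper": 0.3}, {"slide": [0.06, -0.005, 0], "yaw": 0, "gripper": 0.3}, {"slide": [0.12, -0.01, 0], "yaw": 0, "gripper": 0.3}, {"slide": [0.12, -0.01, 0], "yaw": 0, "gripper": 0.3}]' --grip_force 40

```text
time_s: 6.08
ee_pos: [0.5465, 0.2411, 0.1589]
eef_rot: [-3.141, -0.001, 3.047]
force: [-1.0, -0.4, -4.1]
grip_width: 0.0535
```

```bash
python3 avg.py
```

```text
t 6.475 pos [0.5436 0.2426 0.1612] w 0.0538
mean [-0.133 -0.3   -3.724  0.014  0.006  0.009]
std [0.326 0.597 0.588 0.027 0.037 0.022]
rot [3.141e+00 1.000e-03 3.050e+00]
moment about tin y -0.007534099159076871 about tin x -0.013051783721235864
```

```bash
sed -i 's/range(8)/range(16)/' avg.py; python3 avg.py
```

```text
t 7.275 pos [0.544  0.2423 0.1606] w 0.0537
mean [ 2.000e-02 -9.900e-02 -3.636e+00  1.100e-02 -1.000e-03  0.000e+00]
std [0.503 0.466 0.461 0.029 0.037 0.03 ]
rot [-3.142  0.     3.05 ]
moment about tin y -0.0004667123152367435 about tin x -0.01072565907160055
```

arm_command --increments '[{"slide": [-0.06, 0.005, 0], "yaw": 0, "gripper": 0.3}, {"slide": [-0.12, 0.01, 0], "yaw": 0, "gripper": 0.3}, {"slide": [-0.12, 0.01, 0], "yaw": 0, "gripper": 0.3}]' --grip_force 40

```text
time_s: 7.65
ee_pos: [0.421, 0.2525, 0.1608]
eef_rot: [-3.141, -0.001, 3.052]
force: [1.0, -0.3, -3.2]
grip_width: 0.0539
```

```bash
python3 avg.py
```

```text
t 8.45 pos [0.424  0.2523 0.1606] w 0.0537
mean [ 3.50e-02 -1.41e-01 -3.40e+00  1.20e-02  2.00e-03 -2.00e-03]
std [0.637 0.464 0.502 0.029 0.029 0.021]
rot [-3.142  0.     3.05 ]
moment about tin y -0.0026736471369927066 about tin x -0.012195334618570433
```

Stopped at either end, tin c's moment about its y axis stays near 0, where a ball at an end would give about ±0.033 N m. It seems quiet, so I set it back.

arm_command --increments '[{"slide": [0.04, -0.003, 0], "yaw": 0, "gripper": 0.3}, {"slide": [0.06, -0.005, 0], "yaw": 0, "gripper": 0.3}, {"slide": [0.06, -0.005, -0.05], "yaw": 0, "gripper": 0.3}, {"slide": [0.06, -0.005, -0.1], "yaw": 0, "gripper": 0.3}, {"slide": [0.06, -0.005, -0.135], "yaw": 0, "gripper": 0.3}, {"slide": [0.06, -0.005, -0.149], "yaw": 0, "gripper": 0.3}, {"slide": [0.06, -0.005, -0.15], "yaw": 0, "gripper": 0.3}, {"slide": [0.06, -0.005, -0.15], "yaw": 0, "gripper": 0.3}]' --grip_force 40

```text
time_s: 9.45
ee_pos: [0.4844, 0.2475, 0.0115]
eef_rot: [3.141, 0.001, 3.05]
force: [-0.6, 0.0, -3.4]
grip_width: 0.0536
```

arm_command --increments '[{"slide": [0, 0, 0], "yaw": 0, "gripper": 0.9}, {"slide": [0, 0, 0], "yaw": 0, "gripper": 1}, {"slide": [0, 0, 0], "yaw": 0, "gripper": 1}, {"slide": [0, 0, 0], "yaw": 0, "gripper": 1}, {"slide": [0, 0, 0.05], "yaw": 0, "gripper": 1}, {"slide": [0, 0, 0.11], "yaw": 0, "gripper": 1}, {"slide": [0, 0, 0.16], "yaw": 0, "gripper": 1}, {"slide": [0, 0, 0.16], "yaw": 0, "gripper": 1}]' --grip_force 40

```text
time_s: 10.45
ee_pos: [0.4854, 0.2479, 0.1745]
eef_rot: [3.138, 0.006, 3.05]
force: [-0.1, -0.2, -0.2]
grip_width: 0.0938
```

arm_command --increments '[{"slide": [-0.004, -0.06, 0], "yaw": 0.13, "gripper": 1}, {"slide": [-0.008, -0.12, 0], "yaw": 0.26, "gripper": 1}, {"slide": [-0.012, -0.18, 0], "yaw": 0.39, "gripper": 1}, {"slide": [-0.016, -0.234, 0], "yaw": 0.496, "gripper": 1}, {"slide": [-0.016, -0.234, 0], "yaw": 0.496, "gripper": 1}, {"slide": [-0.016, -0.234, 0], "yaw": 0.496, "gripper": 1}, {"slide": [-0.016, -0.234, 0], "yaw": 0.496, "gripper": 1}]' --grip_force 40

```text
time_s: 11.32
ee_pos: [0.4679, 0.0144, 0.1702]
eef_rot: [3.141, -0.001, -2.737]
force: [0.8, 0.2, -0.2]
grip_width: 0.0935
```

```bash
python3 - <<'E'
from station import imaging,readout
from h import *
c=imaging.camera('wrist'); im=c['color'].copy()
p=cv2.projectPoints(np.array([[.468,.013,.056]]),np.array(c['rvec']),np.array(c['tvec']),c['mtx'],None)[0].reshape(2)
cv2.drawMarker(im,tuple(int(round(v)) for v in p),(255,0,0)); print(p)
t=imaging.camera('top')
cv2.imwrite('pics/w2.png',np.hstack([im,cv2.resize(t['color'][130:290,140:220],(210,420))])[:,:,::-1])
print(readout.get_obs()['ee_pos'])
E
```

```text
[273.27984574 201.24600532]
[0.4679268  0.01428788 0.17039488]
```

View pics/w2.png

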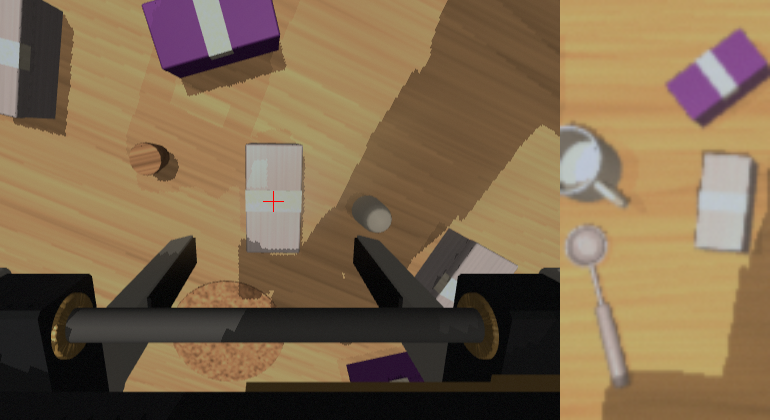

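Tin b's strip centre matches my marker at (273,201) and it is aligned. Tin c stands back in its place, so I grasp b.

arm_command --increments '[{"slide": [0, 0, -0.06], "yaw": 0, "gripper": 1}, {"slide": [0, 0, -0.12], "yaw": 0, "gripper": 1}, {"slide": [0, 0, -0.15], "yaw": 0, "gripper": 1}, {"slide": [0, 0, -0.16], "yaw": 0, "gripper": 1}, {"slide": [0, 0, -0.16], "yaw": 0, "gripper": 0.3}, {"slide": [0, 0, -0.16], "yaw": 0, "gripper": 0.3}, {"slide": [0, 0, -0.16], "yaw": 0, "gripper": 0.3}, {"slide": [0, 0, -0.16], "yaw": 0, "gripper": 0.3}]' --grip_force 40

```text
time_s: 12.42
ee_pos: [0.4683, 0.0133, 0.0112]
eef_rot: [-3.141, 0.001, -2.737]
force: [0.2, -0.3, 0.3]
grip_width: 0.0571
```

arm_command --increments '[{"slide": [0, 0, 0], "yaw": 0, "gripper": 0.3}, {"slide": [0, 0, 0], "yaw": 0, "gripper": 0.3}, {"slide": [0, 0, 0.03], "yaw": 0, "gripper": 0.3}, {"slide": [0, 0, 0.07], "yaw": 0, "gripper": 0.3}, {"slide": [0, 0, 0.11], "yaw": 0, "gripper": 0.3}, {"slide": [0, 0, 0.14], "yaw": 0, "gripper": 0.3}, {"slide": [0, 0, 0.15], "yaw": 0, "gripper": 0.3}, {"slide": [0, 0, 0.15], "yaw": 0, "gripper": 0.3}]' --grip_force 40

```text
time_s: 13.42
ee_pos: [0.4678, 0.0133, 0.1601]
eef_rot: [3.141, -0.0, -2.737]
force: [-0.7, -0.2, -3.8]
grip_width: 0.0536
```

arm_command --increments '[{"slide": [0.055, 0.024, 0], "yaw": 0, "gripper": 0.3}, {"slide": [0, 0, 0], "yaw": 0, "gripper": 0.3}, {"slide": [-0.055, -0.024, 0], "yaw": 0, "gripper": 0.3}, {"slide": [0, 0, 0], "yaw": 0, "gripper": 0.3}, {"slide": [0.055, 0.024, 0], "yaw": 0, "gripper": 0.3}, {"slide": [0, 0, 0], "yaw": 0, "gripper": 0.3}, {"slide": [-0.055, -0.024, 0], "yaw": 0, "gripper": 0.3}, {"slide": [-0.055, -0.024, 0], "yaw": 0, "gripper": 0.3}]' --grip_force 40

```text
time_s: 14.42
ee_pos: [0.4098, -0.0114, 0.1587]
eef_rot: [3.14, -0.004, -2.739]
force: [1.2, -0.3, -3.4]
grip_width: 0.0533
```

```bash
sed -i 's/range(16)/range(14)/' avg.py; python3 avg.py
```

```text
t 15.125 pos [ 0.413  -0.0107  0.1606] w 0.0536
mean [-0.081  0.144 -3.518  0.071  0.017  0.013]
std [0.492 0.492 0.626 0.029 0.022 0.032]
rot [-3.142  0.    -2.737]
moment about tin y 0.012336439987562656 about tin x -0.07174052786248084
```

arm_command --increments '[{"slide": [0.055, 0.024, 0], "yaw": 0, "gripper": 0.3}, {"slide": [0.11, 0.048, 0], "yaw": 0, "gripper": 0.3}, {"slide": [0.055, 0.024, 0], "yaw": 0, "gripper": 0.3}, {"slide": [0, 0, 0], "yaw": 0, "gripper": 0.3}, {"slide": [0.055, 0.024, 0], "yaw": 0, "gripper": 0.3}, {"slide": [0.11, 0.048, 0], "yaw": 0, "gripper": 0.3}, {"slide": [0.11, 0.048, 0], "yaw": 0, "gripper": 0.3}]' --grip_force 40

```text
time_s: 16.0
ee_pos: [0.5247, 0.0385, 0.1593]
eef_rot: [3.141, -0.001, -2.736]
force: [-0.6, -1.0, -3.7]
grip_width: 0.0541
```

```bash
python3 avg.py
```

```text
t 16.7 pos [0.5229 0.0373 0.1607] w 0.0541
mean [-0.191 -0.044 -3.368  0.046  0.023  0.005]
std [0.449 0.411 0.37  0.027 0.027 0.032]
rot [-3.142  0.    -2.737]
moment about tin y -0.003343999628357579 about tin x -0.051575057588684706
```

Tin b's moment shift between the two ends is only about 0.016±0.011 N m, where about 0.066 would be expected. It also seems quiet, so I set it back and try a.

arm_command --increments '[{"slide": [-0.04, -0.017, 0], "yaw": 0, "gripper": 0.3}, {"slide": [-0.055, -0.024, 0], "yaw": 0, "gripper": 0.3}, {"slide": [-0.055, -0.024, -0.05], "yaw": 0, "gripper": 0.3}, {"slide": [-0.055, -0.024, -0.1], "yaw": 0, "gripper": 0.3}, {"slide": [-0.055, -0.024, -0.135], "yaw": 0, "gripper": 0.3}, {"slide": [-0.055, -0.024, -0.149], "yaw": 0, "gripper": 0.3}, {"slide": [-0.055, -0.024, -0.15], "yaw": 0, "gripper": 0.3}, {"slide": [-0.055, -0.024, -0.15], "yaw": 0, "gripper": 0.3}]' --grip_force 40

```text
time_s: 17.7
ee_pos: [0.4685, 0.0133, 0.0114]
eef_rot: [-3.141, 0.001, -2.737]
force: [0.9, 0.8, -3.1]
grip_width: 0.0538
```

arm_command --increments '[{"slide": [0, 0, 0], "yaw": 0, "gripper": 0.9}, {"slide": [0, 0, 0], "yaw": 0, "gripper": 1}, {"slide": [0, 0, 0], "yaw": 0, "gripper": 1}, {"slide": [0, 0, 0], "yaw": 0, "gripper": 1}, {"slide": [0, 0, 0.05], "yaw": 0, "gripper": 1}, {"slide": [0, 0, 0.11], "yaw": 0, "gripper": 1}, {"slide": [0, 0, 0.16], "yaw": 0, "gripper": 1}, {"slide": [0, 0, 0.16], "yaw": 0, "gripper": 1}]' --grip_force 40

```text
time_s: 18.7
ee_pos: [0.4695, 0.0132, 0.1741]
eef_rot: [-3.139, 0.006, -2.737]
force: [-0.5, 0.1, -0.3]
grip_width: 0.0944
```

arm_command --increments '[{"slide": [-0.006, -0.06, 0], "yaw": -0.06, "gripper": 1}, {"slide": [-0.012, -0.12, 0], "yaw": -0.12, "gripper": 1}, {"slide": [-0.018, -0.18, 0], "yaw": -0.18, "gripper": 1}, {"slide": [-0.024, -0.24, 0], "yaw": -0.22, "gripper": 1}, {"slide": [-0.028, -0.291, 0], "yaw": -0.245, "gripper": 1}, {"slide": [-0.028, -0.291, 0], "yaw": -0.245, "gripper": 1}, {"slide": [-0.028, -0.291, 0], "yaw": -0.245, "gripper": 1}, {"slide": [-0.028, -0.291, 0], "yaw": -0.245, "gripper": 1}]' --grip_force 40

```text
time_s: 19.7
ee_pos: [0.4401, -0.2766, 0.1704]
eef_rot: [3.141, -0.0, -2.981]
force: [-0.8, -0.6, -0.8]
grip_width: 0.0939
```

```bash
python3 - <<'E'
from station import imaging,readout
from h import *
c=imaging.camera('wrist'); im=c['color'].copy()
p=cv2.projectPoints(np.array([[.440,-.278,.056]]),np.array(c['rvec']),np.array(c['tvec']),c['mtx'],None)[0].reshape(2)
cv2.drawMarker(im,tuple(int(round(v)) for v in p),(255,0,0)); print(p)
t=imaging.camera('top')
cv2.imwrite('pics/w3.png',np.hstack([im,cv2.resize(t['color'][130:270,230:310],(240,420))])[:,:,::-1])
print(readout.get_obs()['ee_pos'])
E
```

```text
[273.40760644 201.20572102]
[ 0.44022774 -0.27677503  0.17067719]
```

View pics/w3.png

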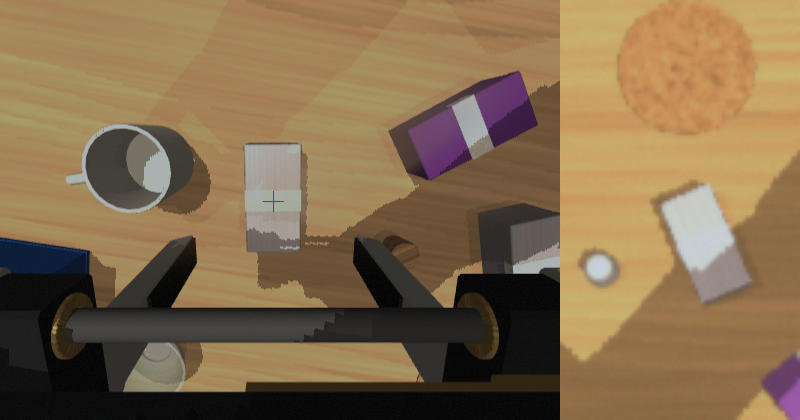

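Tin a matches the marker at (273,201) and tin b stands back in place. I grasp and shake a.

arm_command --increments '[{"slide": [0, 0, -0.06], "yaw": 0, "gripper": 1}, {"slide": [0, 0, -0.12], "yaw": 0, "gripper": 1}, {"slide": [0, 0, -0.15], "yaw": 0, "gripper": 1}, {"slide": [0, 0, -0.16], "yaw": 0, "gripper": 1}, {"slide": [0, 0, -0.16], "yaw": 0, "gripper": 0.3}, {"slide": [0, 0, -0.16], "yaw": 0, "gripper": 0.3}, {"slide": [0, 0, -0.16], "yaw": 0, "gripper": 0.3}, {"slide": [0, 0, -0.16], "yaw": 0, "gripper": 0.3}]' --grip_force 40

```text
time_s: 20.8
ee_pos: [0.4402, -0.2779, 0.0112]
eef_rot: [-3.141, 0.001, -2.982]
force: [0.5, 0.6, 0.2]
grip_width: 0.0574
```

arm_command --increments '[{"slide": [0, 0, 0], "yaw": 0, "gripper": 0.3}, {"slide": [0, 0, 0], "yaw": 0, "gripper": 0.3}, {"slide": [0, 0, 0.03], "yaw": 0, "gripper": 0.3}, {"slide": [0, 0, 0.07], "yaw": 0, "gripper": 0.3}, {"slide": [0, 0, 0.11], "yaw": 0, "gripper": 0.3}, {"slide": [0, 0, 0.14], "yaw": 0, "gripper": 0.3}, {"slide": [0, 0, 0.15], "yaw": 0, "gripper": 0.3}, {"slide": [0, 0, 0.15], "yaw": 0, "gripper": 0.3}]' --grip_force 40

```text
time_s: 21.8
ee_pos: [0.4398, -0.2776, 0.16]
eef_rot: [3.141, -0.0, -2.982]
force: [-0.5, 0.3, -3.3]
grip_width: 0.0539
```

arm_command --increments '[{"slide": [0.059, 0.009, 0], "yaw": 0, "gripper": 0.3}, {"slide": [0, 0, 0], "yaw": 0, "gripper": 0.3}, {"slide": [-0.059, -0.009, 0], "yaw": 0, "gripper": 0.3}, {"slide": [0, 0, 0], "yaw": 0, "gripper": 0.3}, {"slide": [0.059, 0.009, 0], "yaw": 0, "gripper": 0.3}, {"slide": [0, 0, 0], "yaw": 0, "gripper": 0.3}, {"slide": [-0.059, -0.009, 0], "yaw": 0, "gripper": 0.3}, {"slide": [-0.059, -0.009, 0], "yaw": 0, "gripper": 0.3}]' --grip_force 40

```text
time_s: 22.8
ee_pos: [0.378, -0.2865, 0.1588]
eef_rot: [3.139, -0.003, -2.985]
force: [0.5, 0.3, -2.7]
grip_width: 0.0536
```

```bash
python3 avg.py
```

```text
t 23.5 pos [ 0.381  -0.2867  0.1606] w 0.0535
mean [ 1.210e-01  1.050e-01 -3.279e+00  4.400e-02  3.000e-03 -1.000e-02]
std [0.49  0.543 0.489 0.044 0.115 0.031]
rot [-3.142  0.    -2.982]
moment about tin y 0.004318233260878666 about tin x -0.04375138648432928
```

arm_command --increments '[{"slide": [0.059, 0.009, 0], "yaw": 0, "gripper": 0.3}, {"slide": [0.118, 0.018, 0], "yaw": 0, "gripper": 0.3}, {"slide": [0.059, 0.009, 0], "yaw": 0, "gripper": 0.3}, {"slide": [0, 0, 0], "yaw": 0, "gripper": 0.3}, {"slide": [0.059, 0.009, 0], "yaw": 0, "gripper": 0.3}, {"slide": [0.118, 0.018, 0], "yaw": 0, "gripper": 0.3}, {"slide": [0.118, 0.018, 0], "yaw": 0, "gripper": 0.3}]' --grip_force 40

```text
time_s: 24.38
ee_pos: [0.5012, -0.2677, 0.1596]
eef_rot: [3.141, -0.0, -2.98]
force: [0.3, 0.7, -4.3]
grip_width: 0.0537
```

```bash
python3 avg.py
```

```text
t 25.075 pos [ 0.4989 -0.2688  0.1607] w 0.0533
mean [-0.088 -0.101 -3.248  0.042  0.014  0.008]
std [0.448 0.53  0.59  0.028 0.087 0.032]
rot [-3.142  0.    -2.983]
moment about tin y -0.007295087001328622 about tin x -0.04371126746251618
```

Tin a's moment about the shake axis scatters by 0.09–0.115 N m, against 0.02–0.037 for b and c, so a stopper is rolling in it. I shake once more to confirm, printing the series.

arm_command --increments '[{"slide": [-0.059, -0.009, 0], "yaw": 0, "gripper": 0.3}, {"slide": [-0.118, -0.018, 0], "yaw": 0, "gripper": 0.3}, {"slide": [-0.059, -0.009, 0], "yaw": 0, "gripper": 0.3}, {"slide": [0, 0, 0], "yaw": 0, "gripper": 0.3}, {"slide": [-0.059, -0.009, 0], "yaw": 0, "gripper": 0.3}, {"slide": [-0.059, -0.009, 0], "yaw": 0, "gripper": 0.3}]' --grip_force 40

```text
time_s: 25.82
ee_pos: [0.4379, -0.2775, 0.1593]
eef_rot: [3.139, -0.003, -2.983]
force: [0.6, -0.2, -2.4]
grip_width: 0.0535
```

```bash
sed -i 's/range(14)/range(20)/; $a print((a[:,4]*1000).round())' avg.py; python3 avg.py
```

```text
t 26.825 pos [ 0.4399 -0.2777  0.1607] w 0.0536
mean [ 4.600e-02 -1.880e-01 -3.521e+00  3.900e-02 -3.600e-02 -3.000e-03]
std [0.505 0.396 0.425 0.032 0.024 0.024]
rot [-3.142  0.    -2.982]
moment about tin y 0.041738838165969835 about tin x -0.03249878626938995
[-24. -68. -12.  -4. -23. -17. -30. -67. -41.   1. -34. -40.   3. -51.
 -57. -30. -33. -45. -87. -62.]
```

The ball has now settled at the -x end: mean My is -0.036 N m against about -0.033 expected. Tin a is the rattling one, so I carry it to the mat.

arm_command --increments '[{"slide": [0.012, 0.015, 0], "yaw": 0, "gripper": 0.3}, {"slide": [0.035, 0.045, 0], "yaw": 0, "gripper": 0.3}, {"slide": [0.06, 0.08, 0], "yaw": 0, "gripper": 0.3}, {"slide": [0.085, 0.115, 0], "yaw": 0, "gripper": 0.3}, {"slide": [0.11, 0.15, 0], "yaw": 0, "gripper": 0.3}, {"slide": [0.135, 0.185, 0], "yaw": 0, "gripper": 0.3}, {"slide": [0.16, 0.22, 0], "yaw": 0, "gripper": 0.3}, {"slide": [0.185, 0.255, 0], "yaw": 0, "gripper": 0.3}]' --grip_force 40

```text
time_s: 27.82
ee_pos: [0.6258, -0.0203, 0.1605]
eef_rot: [3.141, -0.0, -2.982]
force: [0.2, -0.3, -3.4]
grip_width: 0.0539
```

arm_command --increments '[{"slide": [0.02, 0.027, 0], "yaw": 0, "gripper": 0.3}, {"slide": [0.034, 0.046, 0], "yaw": 0, "gripper": 0.3}, {"slide": [0.041, 0.055, 0], "yaw": 0, "gripper": 0.3}, {"slide": [0.041, 0.055, 0], "yaw": 0, "gripper": 0.3}, {"slide": [0.041, 0.055, 0], "yaw": 0, "gripper": 0.3}, {"slide": [0.041, 0.055, 0], "yaw": 0, "gripper": 0.3}, {"slide": [0.041, 0.055, 0], "yaw": 0, "gripper": 0.3}, {"slide": [0.041, 0.055, 0], "yaw": 0, "gripper": 0.3}]' --grip_force 40

```text
time_s: 28.82
ee_pos: [0.6659, 0.0321, 0.1608]
eef_rot: [3.142, 0.0, -2.983]
force: [-0.1, 0.2, -3.0]
grip_width: 0.0536
```

```bash
python3 - <<'E'
from station import imaging,readout
from h import *
c=imaging.camera('side'); im=c['color']; cv2.imwrite('pics/s2.png',im[:,:,::-1])
o=readout.get_obs(); print(o['time_s'],o['ee_pos'],o['eef_rot'],o['grip_width'],o['force'])
print(np.abs(o['joint_vel']).max())
E
```

```text
28.875 [0.66591123 0.03214777 0.16071331] [-3.14155167e+00  6.24776385e-05 -2.98259730e+00] 0.05374621365972151 [ 0.64746785  0.5364769  -4.25457281]
0.0026500862423385696
```

View pics/s2.png

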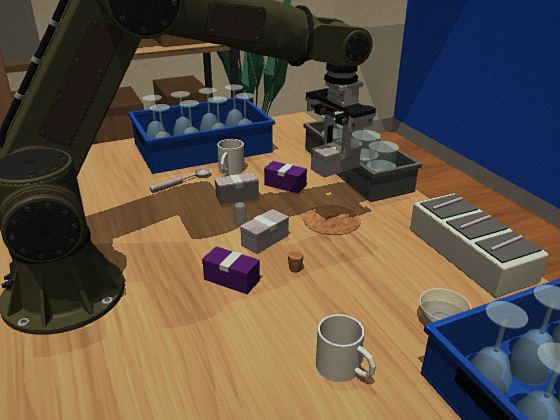

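The side view shows tin a held level over the mat at (332,219). The quiet tins at (237,188) and (265,230) and every bystander are where they began. I hand in.

```bash
python3 -c "
from station import job; print(job.hand_in())"
```

```text
the job is handed in; nothing more can be done
None
```

I found the rattling tin, the right-hand one (`tin_a`), and handed in the job at about 29 s. It is held out level over the mat, and no verdict was reported.

- **Finding it:** I lifted and shook the left tin (c), then the middle tin (b), then the right tin (a). c and b were quiet and went back upright where they stood. For a, the moment reading scattered by 0.09–0.115 N m, against 0.02–0.04 for the others. After the last shake it settled at -0.036 N m, close to the -0.033 expected of a ball lying at one end.
- **Final hold:** The tool is at (0.666, 0.032, 0.161), and I measured the mat centre at (0.666, 0.032). The tin's centre is about 0.18 m above the counter and its underside about 0.15 m. The jaws are 54 mm apart with 40 N set, and the arm was still (joint speeds under 0.003 rad/s).
- **Everything else:** The last side picture showed both quiet tins and all bystanders where they began. I judged that by eye and did not measure it again.
- **A check that told less than planned:** The average moment at each end of the stroke did not single out a at first, because its ball was still rolling. The scatter and the repeat shake settled it. Tins a and b also showed a steady sideways moment of about 0.03–0.07 N m, which I did not explain.

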